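Press a jar lid home on the bench lid press

ROBOT

A 6-joint arm with a two-finger parallel gripper is mounted at the origin on the work surface; the furniture and walls round the work are solid. World frame = base frame: x ahead of the robot, y to its left, z up, the work surface at z = 0. Lengths are in mm, angles in degrees, forces in N, time in s.
With the tool pointing down it reaches from about 350 to 850 mm from the base axis. Payload 8.1 kg.
Tool frame: the origin (TCP) lies at the very end of the fingers, on their centre line; the grasp point (between the pads) lies 19 mm behind it; z points along the fingers, y is the line along which they close (so a half turn about z gives the same grasp; the last joint's range is limited). The gripper opens to 85 mm and grips with 20 to 120 N. Pads are 22 mm wide; open, the fingers measure 114 mm over their backs; the gripper's body (76 mm by 85 mm) begins 54 mm behind the grasp point. The pads swing forward as they close: fully open they stand 13 mm farther back than shut.
Start: joints at [-4.893, 7.471, 85.268, -0, 87.261, -4.893], TCP at [600.004, 0.022, 204.892] pointing down, gripper open.
Joint ranges: [-169.43, 169.43], [-51.17, 129.36], [1.28, 143.12], [-76.62, 256.62], [0, 156.53], [-152.29, 152.29]. Speed limits (degrees/s): [136.94, 136.94, 159.86, 180, 180, 180].

INTERFACE

Orientations are given as [roll, pitch, yaw] about the fixed x, y, z axes, in that order (R = Rz(yaw) Ry(pitch) Rx(roll)).
In Python, from bench import sense, eyes, job, models gives the robot as it stands. The module is installed in compiled form; this text tells all that it offers.
- The arm moves only by the tool apply_moves, never from a script. Its argument "rows" is a list of rows, each a list of 6 numbers: the shift along the tool's x, y, z in mm, then the turn, a rotation vector about the tool's x, y, z in rad. In form: [[dx, dy, dz, rx, ry, rz], ...]. A call has exactly 5 rows; each row shifts and turns the commanded pose from where the row before left it, along the tool's axes as they then stand; what a row does not reach is not made up. A row lasts 1/8 s, in which the tool goes at most 62.5 mm and 10.7 degrees, less where a joint would pass 70% of its speed; a pose out of reach is approached as far as the arm can. A call is refused whole if a number of a shift passes 62.5 or a number of a turn 0.188, either way. A call with a gripper value outside its range is refused whole. "fingers" is the finger opening in mm, from 0 to 85.4, set as the call begins (left out, the last holds). The fingers move at their own pace and stop on an object; "grip_force" is the grip in N (left out, the last holds). Time passes only in rows, so rows that do not move let the fingers close, or fill a call up. It gives the time, the measured TCP pose, the force, the opening and the grip force at its end, in the units of the state.
- sense(): the state, without advancing time (a new reading comes with each control period).
- eyes.snapshot(name): name is "scene" or "side" or "wrist"; returns (picture, depth): 400x640x3 uint8, red, green, blue; 400x640 float32, mm along the optical axis (not along the pixel's ray), 0 where there is no reading.
- eyes.get_calibration(name): a dict with "intrinsics" (3x3 intrinsics, pixels), "R" (3x3) and "t" (3): a world point X has camera coordinates R X + t; the wrist camera has in their place "mount" (4x4, takes a point from camera to tool coordinates, whose origin is the TCP and whose axes are the flange's). Camera axes: x right, y down, z forward; pixel columns grow to the right and rows downward; lengths in mm; the calibration is good to about 2 mm. The wrist camera is an equidistant fisheye: a pixel r from the principal point sees the ray r / f radians off the axis. A picture is of the moment at which its call begins: read the wrist's pose just before it. get_calibration takes no time and is no camera call.
- job.hand_in(): hands the job in; it is judged then, once.
Trained networks look in the newest picture that a camera, given by its name, has taken for a name from the list of things; names that differ only in an ending like _2 or _b are one class to them, and where a whole thing is asked for, a point or a joint stands for the part that bears it (a point fixed in the world has none). Each returns a list of dicts, best first, with "confidence" (0 to 1); they miss things now and then, are a little off and sometimes report something else, mostly with a low value. They report only what shows in the picture. A call takes as long as a camera call. They do not tell look-alikes from the thing itself.
- models.boxes_of(name, camera): "xyz" ([x, y, z] in mm, in world coordinates, good to about 4 mm: the middle of the surface that is visible of it).
- models.cut_out(name, camera): "pixels" (400x640 bool, what is visible of it).
- models.place_of(name, camera): "xyz" ([x, y, z] in mm, in world coordinates, good to about 4 mm: a listed point, or the origin of a listed thing).
The state is a dict: "time": time; "joint_pos": joint angles; "qd": joint speeds; "joint_efforts": joint torques, N m; "tool_pos": TCP position; "tcp_rot": TCP orientation; "ft_force": force on the tool from outside, world axes, zero at the start; "wrist_torque": the same for the moment, N m; "finger_gap": finger opening in mm; "grip_force": force on a finger pad.
Only numpy, scipy, OpenCV 4.12 (cv2) and the standard library are available. Lean on these libraries where they do the work, as an engineer would, in place of code of your own. Each camera call takes 0.05 s, during which the arm holds its last target. There are 200 camera calls.

TASK

Close the glaze jar that stands in the bench lid press: first slide the clamp jaw in by its black knob until it grips the jar firmly against the V-block and leave it clamped, then flip the red safety catch fully forward towards the front of the press, so that it frees the lever. Then pull the lever forward and down by its handle until the sprung pad has pushed the lid fully home, and keep holding it down there so that the lid stays under pressure while its sealing ring bonds: finish while still holding the handle, and do not disturb the two other jars and the flask beside the press.

Things in the scene. Friction and masses are not known exactly. Their poses are not given: they have to be found in the camera images.
- press: Dark blue-grey bench lid press, fixed on the table: base plate 250 x 140 mm, its top (the bed) 16 mm up, column behind, head 60 mm wide over the jar (145 to 205 mm up, from 30 mm before to 96 mm behind the ram axis; the ram's rod rises to 246 mm). Origin on the table under the ram axis; x points from the front of the press (robot side) to its back, y to the left, z up.
- seat (a point): Point on the bed under the ram axis, where the jar's centre comes to stand when it is pressed into the polished steel V-block (two faces at 45 degrees opening towards the front, 34 mm high, fixed behind the jar); axes as the press.
- jar: Loose clear jar of pink colour, 47 mm diameter, with a 45 mm wide maroon push-on lid, about 0.12 kg; it stands on the bed between jaw and V-block, somewhat in front of its seat. Origin at the centre of its underside. Lid top 64 mm above the origin before and 60 mm after closing.
- jar_lid (a joint): How far the lid has been pushed down, m: 0 = as it starts, standing 4 mm proud, 0.004 = fully home. It moves at about 8 N.
- jaw_slide (a joint): Clamp jaw, m: 0 = fully open, grows as the jaw slides towards the V-block along the press's +x; it reads about 0.0405 when the seated jar is clamped (stop at 0.05). It drags with about 9 N and stays where it is left.
- jaw: Clamp jaw: steel V of two 45 degree faces opening towards the jar, 52 mm wide, top 52 mm above the table, on a slide that runs along the press's x; it centres the jar as it closes. Origin at the table's level, under the foremost point of a jar held in the jaw. Its knob is jaw_knob.
- jaw_knob (a point): Centre of the jaw's black round knob, 24 mm diameter, 34 mm high (top 84 mm, underside 50 mm above the table) on a 12 mm stem, 65 mm in front of the jaw's origin; free all round. Moves with the jaw. Axes as the press.
- catch (a joint): Safety catch, rad: about 0 = on (its pawl stands in front of a dog on the lever's hub and blocks the lever), grows as it is flipped towards the front of the press (-x of the press); 1.6 = fully forward. Stays where it is left; takes about 2 N at the tab.
- catch_tab (a point): Middle of the rounded upper end of the red thumb tab on the left of the head: tab 24 mm wide (along the press's y), 7 mm thick, its end 11 mm thick, 46 mm from the catch shaft. At 0 it leans back, 50 degrees above the press's +x; it swings up over the top and forward. Free behind and above it; the head's top is 205 mm up.
- catch_hinge (a point): Point on the axis of the catch shaft (parallel to the press's y) level with the tab, 218 mm above the table; axes as the press.
- lever_turn (a joint): Lever, rad: 0 = up (leaning 7 degrees back), grows as the handle is pulled to the front (-x of the press) and down, stop at 1.3. A spring returns it; 28 mm of ram travel per rad: the pad meets the lid at about 0.86, the lid is home at about 1.0. Needs about 2 N at the handle at first and 10 N at the stop.
- lever: Lever on the right of the head, with a round black handle bar at its end: 17 mm diameter, 84 mm long, parallel to the press's y and sticking out to the right (-y of the press), 150 mm from the lever shaft. Origin on the shaft's axis at the middle of the press; turns with the lever.
- lever_grip (a point): Middle of the handle bar. Moves with the lever; at lever = 0 it is 324 mm above the table.
- lever_hinge (a point): Point on the axis of the lever shaft (parallel to the press's y) level with the middle of the handle bar, 175 mm above the table; axes as the press.
- pad: Sprung pressure pad under the ram, 38 mm disc; origin at the centre of its underside, at rest 104 mm above the table. The spring gives about 10 N at first and 1.5 N more per mm.
- jar_done_a: Finished pigment jar with maroon lid, 47 mm diameter, 57 mm high, standing loose on the table left of the press; origin at the centre of its underside. Leave alone.
- jar_done_b: Finished pigment jar with maroon lid, 47 mm diameter, 61 mm high, standing loose on the table left of the press; origin at the centre of its underside. Leave alone.
- flask: Small waisted glass flask of amber medium, 41 mm diameter, 70 mm high, standing loose on the table right of the press; origin at the centre of its underside. Leave alone.
There are look-alikes about, which are no part of the job. What is shaped like the jar but orange or turquoise is not meant.

How it is judged:
By the outcome, as a careful person would: the job done as asked, in the order asked, and still so for the second after the job is handed in, while the arm keeps its last pose, push and grip.
It also fails if it takes over 67 s, if anything falls off the work surface, if the arm or the gripper's body presses on something with over 40 N, if the wrist force passes 120 N, or if a joint passes its speed limit or range.

## Working session

There is one attempt and no reset: what is moved stays moved. The work goes in short steps, Python scripts to look and compute and a tool call to move; the robot and the scene stay as the last step left them, time stands still between calls to the robot, and variables do not carry over. Pictures are saved under pics/ and viewed, at most 14 in all, crops included, and the job is handed in when it is done.

Besides the shell and the picture viewer there is one more tool, called in YAML: its name, and indented under it one key for each argument. apply_moves: Moves the arm, as the interface text tells. Its arguments: {"type":"object","properties":{"rows":{"type":"array"},"fingers":{"type":"number"},"grip_force":{"type":"number"}},"required":["rows"]}

```bash
mkdir -p pics
python3 - <<'E'
from bench import sense, eyes, models
import cv2,numpy as np
s=sense();print(s['time'],s['tool_pos'],s['tcp_rot'],s['finger_gap'])
ims=[]
for c in ['scene','side']:
    p,d=eyes.snapshot(c);ims.append(p[:,:,::-1])
    k=eyes.get_calibration(c);print(c,(-k['R'].T@k['t']).round(),k['R'][2].round(2))
    for n in ['press','seat','jar','jaw','jaw_knob','catch_tab','catch_hinge','lever_grip','lever_hinge','lever','jar_done_a','flask']:
        r=models.place_of(n,c);print(n,[(np.round(x['xyz']).tolist(),round(x['confidence'],2)) for x in r[:3]])
for c,i in zip('ab',ims): cv2.imwrite(f'pics/{c}.png',i)
E
```

```text
0.0 [5.99412483e+02 3.63070394e-02 2.03857612e+02] [-1.79895823e+02 -9.41910581e-03  8.99959435e+01] 85.07980401853833
scene [-317. -574.  683.] [ 0.8   0.4  -0.45]
press [([585.0, -200.0, 4.0], 0.97)]
seat [([584.0, -199.0, 20.0], 0.67), ([587.0, -20.0, -1.0], 0.28)]
jar [([348.0, -50.0, 2.0], 0.9), ([398.0, -395.0, -4.0], 0.88), ([578.0, -192.0, 13.0], 0.77)]
jaw [([537.0, -169.0, -0.0], 0.69)]
jaw_knob [([476.0, -139.0, 66.0], 0.56)]
catch_tab [([606.0, -144.0, 258.0], 0.86)]
catch_hinge [([579.0, -131.0, 221.0], 0.92)]
lever_grip [([579.0, -309.0, 322.0], 0.9)]
lever_hinge [([565.0, -300.0, 172.0], 0.85)]
lever [([613.0, -211.0, 177.0], 0.68)]
jar_done_a [([661.0, -39.0, 0.0], 0.84), ([584.0, -14.0, -0.0], 0.61)]
flask [([612.0, -205.0, 175.0], 0.72), ([568.0, -386.0, -2.0], 0.63)]
side [139. 597. 769.] [ 0.37 -0.76 -0.54]
press [([585.0, -195.0, 3.0], 0.55), ([536.0, -174.0, -1.0], 0.16)]
seat [([588.0, -194.0, 18.0], 0.84)]
jar [([428.0, -13.0, 3.0], 0.93), ([576.0, -195.0, 13.0], 0.83), ([402.0, -396.0, 0.0], 0.6)]
jaw [([536.0, -172.0, 3.0], 0.86)]
jaw_knob [([473.0, -137.0, 67.0], 0.67)]
catch_tab [([609.0, -147.0, 250.0], 0.94)]
catch_hinge [([581.0, -133.0, 218.0], 0.94)]
lever_grip [([580.0, -307.0, 326.0], 0.88), ([666.0, -39.0, 0.0], 0.23)]
lever_hinge [([562.0, -300.0, 174.0], 0.68)]
lever [([608.0, -214.0, 174.0], 0.57)]
jar_done_a [([584.0, -15.0, 3.0], 0.76), ([663.0, -36.0, 2.0], 0.64)]
flask [([572.0, -384.0, 0.0], 0.78)]
```

View pics/a.png

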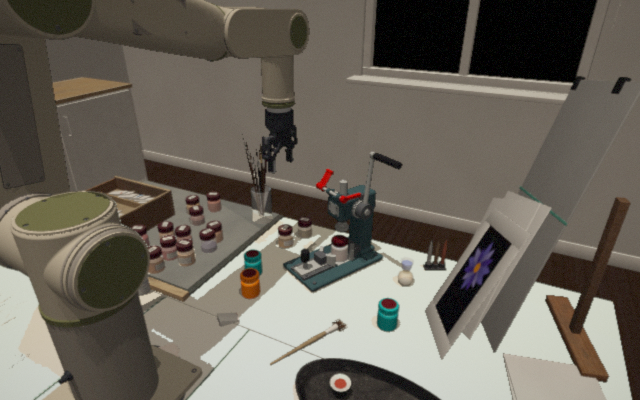

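View pics/b.png

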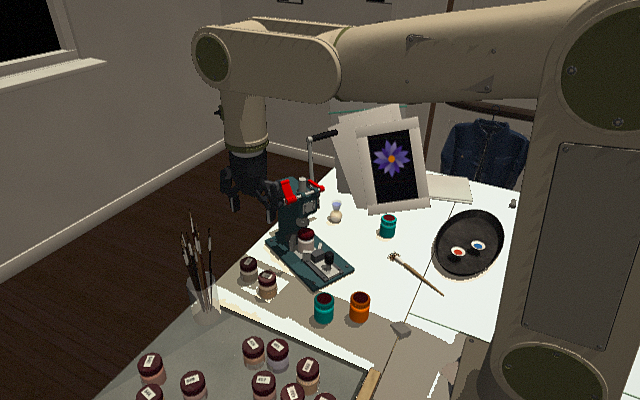

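The scene view shows the press at about (340,230), the knob at (305,256), the red tab at (325,180) and the handle at (385,160). The side view agrees, with the knob at (327,258) and the tab at (290,190). The points fit a press yaw of about -28° with its origin at (585,-197). First I'll move over the knob.

apply_moves:
  rows:
    - [0, -62.5, 0, 0, 0, 0]
    - [0, -62.5, 0, 0, 0, 0]
    - [-46, 0, 0, 0, 0, 0]
    - [-46, 0, 0, 0, 0, 0]
    - [-46, 0, 0, 0, 0, 0]
  fingers: 85

```text
time: 1.92
tool_pos: [474.9, -139.2, 205.4]
tcp_rot: [179.9, 0.0, 90.0]
ft_force: [1.2, 0.2, 1.4]
finger_gap: 85.2
grip_force: 0.0
```

apply_moves:
  rows:
    - [0, 0, 0, 0, 0, -0.18]
    - [0, 0, 0, 0, 0, -0.18]
    - [0, 0, 0, 0, 0, -0.18]
    - [0, 0, 0, 0, 0, -0.18]
    - [0, 0, 0, 0, 0, -0.18]

```text
time: 2.55
tool_pos: [475.0, -138.0, 205.0]
tcp_rot: [180.0, 0.0, 141.9]
ft_force: [0.3, 0.6, 0.7]
finger_gap: 84.8
grip_force: 0.0
```

apply_moves:
  rows:
    - [0, 0, 0, 0, 0, -0.182]
    - [0, 0, 40, 0, 0, 0]
    - [0, 0, 20, 0, 0, 0]
    - [0, 0, 0, 0, 0, 0]
    - [0, 0, 0, 0, 0, 0]

```text
time: 3.18
tool_pos: [475.6, -138.2, 146.1]
tcp_rot: [180.0, 0.1, 152.0]
ft_force: [0.1, 0.1, 0.7]
finger_gap: 85.1
grip_force: 0.0
```

```bash
cat > h.py <<'E'
from bench import sense, eyes, models
import cv2,numpy as np
from scipy.spatial.transform import Rotation as Ro
P=np.array([585,-197,0.]);a=np.radians(-28)
M=np.array([[np.cos(a),-np.sin(a),0],[np.sin(a),np.cos(a),0],[0,0,1]])
def st():
    s=sense();R=Ro.from_euler('xyz',s['tcp_rot'],degrees=True).as_matrix()
    print('t',round(s['time'],2),'tcp',np.round(s['tool_pos'],1),'press',np.round(M.T@(np.array(s['tool_pos'])-P),1),'F press',np.round(M.T@np.array(s['ft_force']),1),'gap',round(s['finger_gap'],1),round(s['grip_force'],1))
    print('tool axes in press',np.round(M.T@R,3).tolist());return s,R
def find(n,cams=('scene','side')):
    for c in cams:
        r=models.place_of(n,c);print(n,c,[(np.round(x['xyz'],1).tolist(),np.round(M.T@(np.array(x['xyz'])-P),1).tolist(),round(x['confidence'],2)) for x in r[:3]])
def snap(c,f=None,crop=None,z=2):
    p,d=eyes.snapshot(c);p=p[:,:,::-1]
    if f:
        if crop: y0,y1,x0,x1=crop;p=cv2.resize(p[y0:y1,x0:x1],None,fx=z,fy=z,interpolation=cv2.INTER_CUBIC)
        cv2.imwrite('pics/'+f,p)
E
python3 - <<'E'
from h import *
st()
snap('wrist','w1.png');find('jaw_knob',['wrist']);find('seat',['wrist']);find('jaw',['wrist'])
snap('side');find('jaw_knob',['side'])
E
```

```text
t 3.17 tcp [ 475.6 -138.2  146.1] press [-124.2    0.5  146.1] F press [0.  0.1 0.7] gap 85.1 0.0
tool axes in press [[-1.0, 0.0, 0.001], [0.0, 1.0, 0.0], [-0.001, 0.0, -1.0]]
jaw_knob wrist [([474.0, -142.4, 67.3], [-123.6, -3.9, 67.3], 0.93)]
seat wrist []
jaw wrist [([536.0, -164.8, 0.2], [-58.4, 5.4, 0.2], 0.63)]
jaw_knob side [([473.3, -140.3, 69.0], [-125.2, -2.4, 69.0], 0.61)]
```

View pics/w1.png

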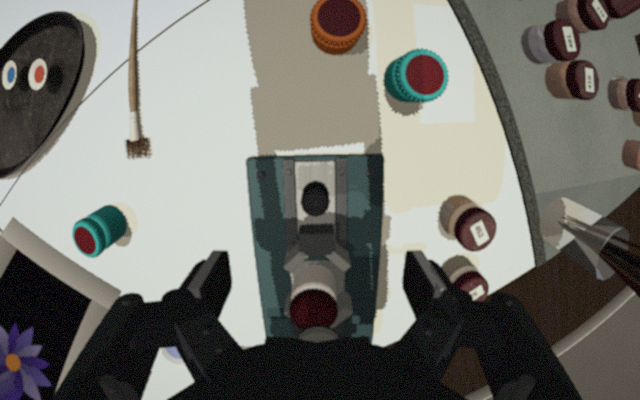

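The wrist view shows the base plate squared to the tool, with the knob at (315,198) midway between the fingers (x about 317). I'll descend and grip.

apply_moves:
  rows:
    - [0, 0, 40, 0, 0, 0]
    - [0, 0, 35, 0, 0, 0]
    - [0, 0, 19, 0, 0, 0]
    - [0, 0, 0, 0, 0, 0]
    - [0, 0, 0, 0, 0, 0]

```text
time: 4.1
tool_pos: [475.8, -138.3, 52.1]
tcp_rot: [180.0, 0.1, 152.0]
ft_force: [1.1, 0.4, 0.2]
finger_gap: 84.9
grip_force: 0.0
```

apply_moves:
  rows:
    - [0, 0, 0, 0, 0, 0]
    - [0, 0, 0, 0, 0, 0]
    - [0, 0, 0, 0, 0, 0]
    - [0, 0, 0, 0, 0, 0]
    - [0, 0, 0, 0, 0, 0]
  fingers: 0
  grip_force: 60

```text
time: 4.72
tool_pos: [474.6, -139.4, 51.7]
tcp_rot: [-179.9, 0.0, 152.0]
ft_force: [-5.2, -4.5, 6.3]
finger_gap: 18.4
grip_force: 58.5
```

apply_moves:
  rows:
    - [0, 0, 0, 0, 0, 0]
    - [-4, 0, 0, 0, 0, 0]
    - [-4, 0, 0, 0, 0, 0]
    - [-4, 0, 0, 0, 0, 0]
    - [-4, 0, 0, 0, 0, 0]

```text
time: 5.35
tool_pos: [487.9, -146.1, 51.6]
tcp_rot: [-179.9, -0.1, 152.0]
ft_force: [-9.7, -0.3, 12.5]
finger_gap: 18.9
grip_force: 59.6
```

Run:
```python
from h import *
st()
snap('side','s2.png',(180,300,250,400),4);find('jaw_knob',['side']);find('jaw',['side']);find('jar',['side'])
snap('wrist');find('jaw_knob',['wrist']);find('jaw',['wrist']);find('jar',['wrist'])
```

```text
t 5.35 tcp [ 487.9 -146.1   51.6] press [-109.6   -0.7   51.6] F press [-8.4 -4.9 12.5] gap 18.9 59.6
tool axes in press [[-1.0, 0.0, -0.002], [0.0, 1.0, -0.002], [0.002, -0.002, -1.0]]
jaw_knob side [([485.8, -146.6, 68.9], [-111.2, -2.1, 68.9], 0.57)]
jaw side [([549.1, -180.1, 2.0], [-39.6, -1.9, 2.0], 0.88)]
jar side [([348.9, -54.5, 0.1], [-275.4, 15.0, 0.1], 0.94), ([425.8, -13.7, 2.7], [-226.6, 87.1, 2.7], 0.59), ([401.3, -392.4, 3.2], [-70.5, -258.8, 3.2], 0.55)]
jaw_knob wrist [([490.6, -146.2, 66.2], [-107.2, 0.5, 66.2], 0.8)]
jaw wrist [([546.2, -172.7, 0.8], [-45.7, 3.2, 0.8], 0.7)]
jar wrist [([575.4, -197.9, 16.5], [-8.1, -5.3, 16.5], 0.97), ([393.7, -392.0, 0.3], [-77.4, -262.0, 0.3], 0.94), ([426.2, -10.5, 0.8], [-227.8, 90.1, 0.8], 0.65)]
```

View pics/s2.png

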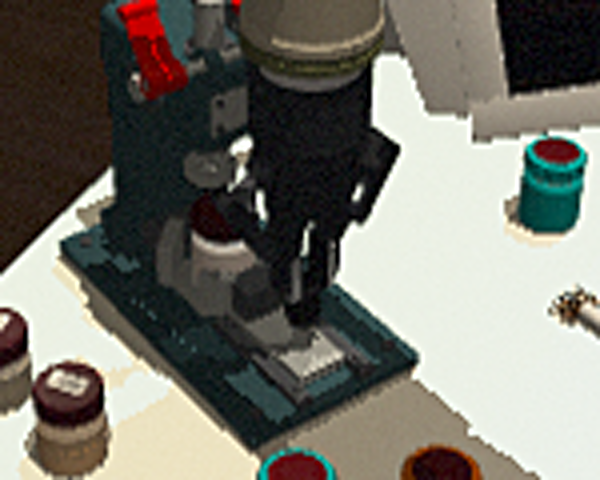

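The crop shows the fingers on the knob at about (300,310), with the jaw moving towards the jar at (220,250). I'll keep sliding and watch the force.

apply_moves:
  rows:
    - [-4, 0, 0, 0, 0, 0]
    - [-4, 0, 0, 0, 0, 0]
    - [-4, 0, 0, 0, 0, 0]
    - [-2, 0, 0, 0, 0, 0]
    - [0, 0, 0, 0, 0, 0]

```text
time: 6.38
tool_pos: [500.5, -152.5, 51.6]
tcp_rot: [-179.9, -0.1, 152.0]
ft_force: [-9.3, 0.5, 11.0]
finger_gap: 18.8
grip_force: 59.3
```

apply_moves:
  rows:
    - [-2, 0, 0, 0, 0, 0]
    - [-2, 0, 0, 0, 0, 0]
    - [-1, 0, 0, 0, 0, 0]
    - [0, 0, 0, 0, 0, 0]
    - [0, 0, 0, 0, 0, 0]

```text
time: 7.0
tool_pos: [504.6, -154.5, 51.6]
tcp_rot: [-179.9, -0.1, 152.0]
ft_force: [-10.2, 1.3, 12.8]
finger_gap: 18.5
grip_force: 59.7
```

apply_moves:
  rows:
    - [-1, 0, 0, 0, 0, 0]
    - [-1, 0, 0, 0, 0, 0]
    - [-1, 0, 0, 0, 0, 0]
    - [0, 0, 0, 0, 0, 0]
    - [0, 0, 0, 0, 0, 0]

```text
time: 7.62
tool_pos: [504.7, -154.6, 51.4]
tcp_rot: [-179.9, -0.5, 152.0]
ft_force: [-24.4, 7.1, 25.8]
finger_gap: 18.7
grip_force: 62.1
```

apply_moves:
  rows:
    - [-1, 0, 0, 0, 0, 0]
    - [-1, 0, 0, 0, 0, 0]
    - [0, 0, 0, 0, 0, 0]
    - [0, 0, 0, 0, 0, 0]
    - [0, 0, 0, 0, 0, 0]

```text
time: 8.25
tool_pos: [504.7, -154.6, 51.3]
tcp_rot: [-179.9, -0.7, 152.0]
ft_force: [-33.5, 11.4, 32.9]
finger_gap: 18.9
grip_force: 63.7
```

Clamped hard, at about 35 N along the slide. Release and lift.

apply_moves:
  rows:
    - [0, 0, 0, 0, 0, 0]
    - [0, 0, 0, 0, 0, 0]
    - [0, 0, 0, 0, 0, 0]
    - [0, 0, 0, 0, 0, 0]
    - [0, 0, 0, 0, 0, 0]
  fingers: 70

```text
time: 8.88
tool_pos: [510.4, -156.8, 50.8]
tcp_rot: [180.0, -0.0, 152.0]
ft_force: [0.5, 0.7, -0.1]
finger_gap: 70.0
grip_force: 0.0
```

apply_moves:
  rows:
    - [3, 0, 0, 0, 0, 0]
    - [0, 0, -30, 0, 0, 0]
    - [0, 0, -50, 0, 0, 0]
    - [30, 0, -50, 0, 0, 0]
    - [30, 0, -50, 0, 0, 0]

```text
time: 9.5
tool_pos: [453.7, -126.8, 232.3]
tcp_rot: [-180.0, -0.0, 152.0]
ft_force: [0.8, -0.0, 0.4]
finger_gap: 69.9
grip_force: 0.0
```

Run:
```python
from h import *
st()
snap('side');[find(n,['side']) for n in ('jaw_knob','jaw','jar','catch_tab','catch_hinge')]
snap('scene');[find(n,['scene']) for n in ('jaw_knob','jaw','jar','catch_tab','catch_hinge','lever_grip')]
snap('wrist','w3.png',(60,400,160,560),2);[find(n,['wrist']) for n in ('jaw_knob','jaw','jar','catch_tab','seat')]
```

```text
t 9.5 tcp [ 453.7 -126.8  232.3] press [-148.9    0.4  232.3] F press [0.8 0.4 0.4] gap 69.9 0.0
tool axes in press [[-1.0, 0.0, -0.0], [0.0, 1.0, -0.0], [0.0, -0.0, -1.0]]
jaw_knob side [([504.0, -153.7, 68.5], [-91.8, 0.2, 68.5], 0.92), ([608.6, -151.5, 251.5], [-0.5, 51.3, 251.5], 0.48)]
jaw side [([566.4, -187.7, -3.5], [-20.8, -0.5, -3.5], 0.62), ([503.0, -154.0, 69.7], [-92.6, -0.5, 69.7], 0.29)]
jar side [([351.2, -54.3, 1.0], [-273.4, 16.2, 1.0], 0.94), ([426.1, -11.6, 1.2], [-227.3, 89.1, 1.2], 0.79), ([401.5, -392.8, -1.1], [-70.1, -259.0, -1.1], 0.63)]
catch_tab side [([610.7, -148.1, 252.8], [-0.3, 55.2, 252.8], 0.53)]
catch_hinge side [([577.8, -133.2, 218.6], [-36.3, 53.0, 218.6], 0.73), ([587.4, -190.6, 15.6], [-0.9, 6.8, 15.6], 0.43)]
jaw_knob scene [([507.1, -152.9, 65.4], [-89.5, 2.4, 65.4], 0.89)]
jaw scene [([564.2, -185.2, -0.0], [-23.9, 0.7, 0.0], 0.63)]
jar scene [([352.3, -49.8, 3.2], [-274.6, 20.7, 3.2], 0.81), ([586.8, -193.3, 14.6], [-0.1, 4.1, 14.6], 0.76), ([397.6, -396.0, -3.6], [-72.0, -263.7, -3.6], 0.75)]
catch_tab scene [([606.1, -141.6, 260.0], [-7.4, 58.8, 260.0], 0.62), ([562.0, -185.8, -2.1], [-25.6, -0.9, -2.1], 0.42)]
catch_hinge scene [([577.3, -133.2, 220.5], [-36.8, 52.7, 220.5], 0.82), ([584.2, -14.4, -1.0], [-86.4, 160.9, -1.0], 0.36)]
lever_grip scene [([579.6, -308.4, 322.6], [47.5, -100.9, 322.6], 0.61)]
jaw_knob wrist [([503.2, -157.8, 65.7], [-90.6, -3.8, 65.7], 0.84)]
jaw wrist [([566.0, -182.3, -1.4], [-23.7, 4.1, -1.4], 0.91)]
jar wrist [([394.5, -391.2, 4.6], [-77.0, -260.9, 4.6], 0.83), ([425.7, -13.0, -2.5], [-227.0, 87.7, -2.5], 0.82), ([586.4, -197.5, 15.8], [1.5, 0.2, 15.8], 0.69)]
catch_tab wrist [([587.7, -197.2, -1.0], [2.5, 1.1, -1.0], 0.33)]
seat wrist [([582.7, -192.6, 16.1], [-4.1, 2.8, 16.1], 0.59)]
```

View pics/w3.png

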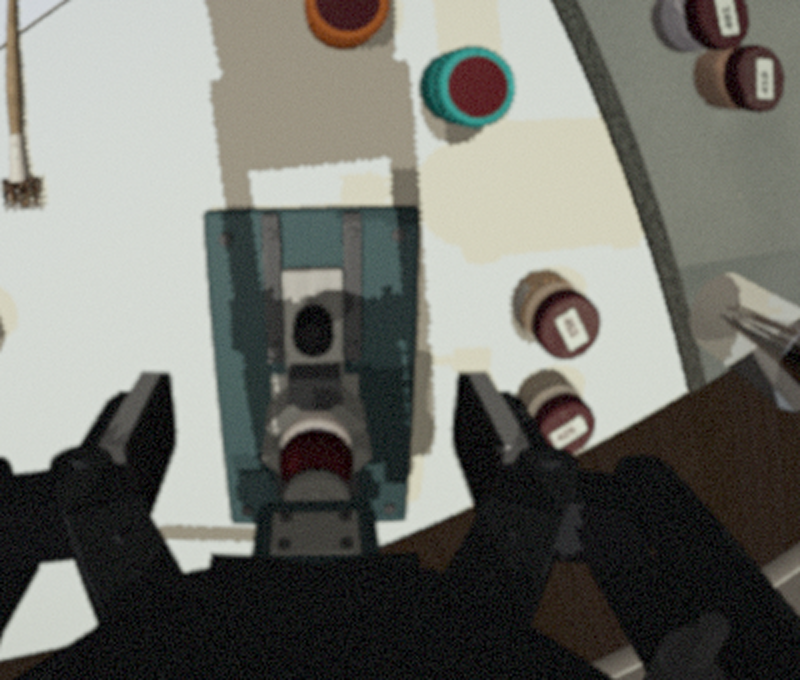

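The jar is seated at the press origin and the jaw is closed on it: knob at (313,330), lid at (315,455) in the crop. Next I'll go over to behind the catch tab with the fingers shut.

apply_moves:
  rows:
    - [0, 28, -45, 0, 0, 0]
    - [0, 28, -45, 0, 0, 0]
    - [-60, 0, 0, 0, 0, 0]
    - [-60, 0, 0, 0, 0, 0]
    - [-62, 0, 0, 0, 0, 0]
  fingers: 0
  grip_force: 40

```text
time: 11.08
tool_pos: [643.5, -163.9, 321.4]
tcp_rot: [180.0, 0.1, 152.0]
ft_force: [-0.3, 1.0, 1.8]
finger_gap: -0.1
grip_force: 0.0
```

apply_moves:
  rows:
    - [0, 0, 25, 0, 0, 0]
    - [0, 0, 25, 0, 0, 0]
    - [0, 0, 25, 0, 0, 0]
    - [0, 0, 3, 0, 0, 0]
    - [0, 0, 0, 0, 0, 0]

```text
time: 11.7
tool_pos: [641.8, -163.2, 243.6]
tcp_rot: [180.0, 0.0, 152.0]
ft_force: [-0.6, 0.1, 0.3]
finger_gap: -0.0
grip_force: 0.0
```

Run:
```python
from h import *
st()
snap('side','s4.png',(130,280,200,400),4)
find('catch_tab',['side'])
```

```text
t 11.7 tcp [ 641.8 -163.2  243.6] press [ 34.3  56.5 243.6] F press [-0.6 -0.2  0.3] gap -0.0 0.0
tool axes in press [[-1.0, 0.0, 0.0], [0.0, 1.0, 0.0], [-0.0, 0.0, -1.0]]
catch_tab side [([608.8, -150.3, 250.1], [-0.9, 52.4, 250.1], 0.94), ([561.1, -301.3, 172.8], [27.9, -103.3, 172.8], 0.63)]
```

View pics/s4.png

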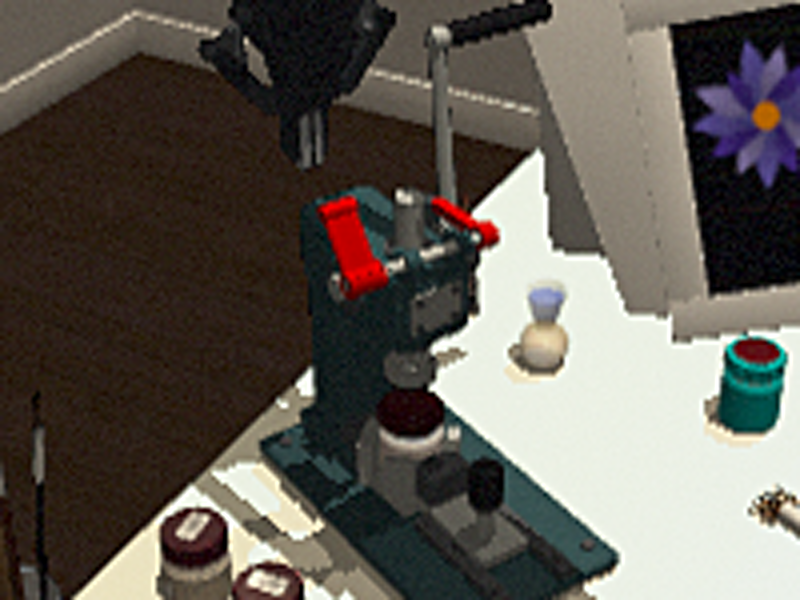

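The fingertips at (310,160) are behind the tab end at (337,205), as planned. I'll push forward over the top.

apply_moves:
  rows:
    - [12, 0, -4, 0, 0, 0]
    - [11, 0, 0, 0, 0, 0]
    - [11, 0, 0, 0, 0, 0]
    - [11, 0, 0, 0, 0, 0]
    - [9, 0, 0, 0, 0, 0]

```text
time: 12.42
tool_pos: [593.2, -137.4, 246.9]
tcp_rot: [-180.0, -0.0, 152.0]
ft_force: [0.2, 0.0, -0.2]
finger_gap: -0.0
grip_force: 0.0
```

apply_moves:
  rows:
    - [8, 0, 0, 0, 0, 0]
    - [8, 0, 0, 0, 0, 0]
    - [8, 0, 0, 0, 0, 0]
    - [8, 0, 0, 0, 0, 0]
    - [4, 0, 0, 0, 0, 0]

```text
time: 13.05
tool_pos: [561.8, -120.7, 247.0]
tcp_rot: [180.0, 0.0, 152.0]
ft_force: [-0.0, -0.5, -0.7]
finger_gap: -0.1
grip_force: 0.0
```

Run:
```python
from h import *
st()
snap('side','s5.png',(130,280,200,400),4)
find('catch_tab',['side'])
```

```text
t 13.05 tcp [ 561.8 -120.7  247. ] press [-56.3  56.5 247. ] F press [ 0.2 -0.4 -0.7] gap -0.1 0.0
tool axes in press [[-1.0, 0.0, 0.0], [0.0, 1.0, 0.0], [-0.0, 0.0, -1.0]]
catch_tab side [([610.0, -151.5, 251.1], [0.7, 51.9, 251.1], 0.86)]
```

View pics/s5.png

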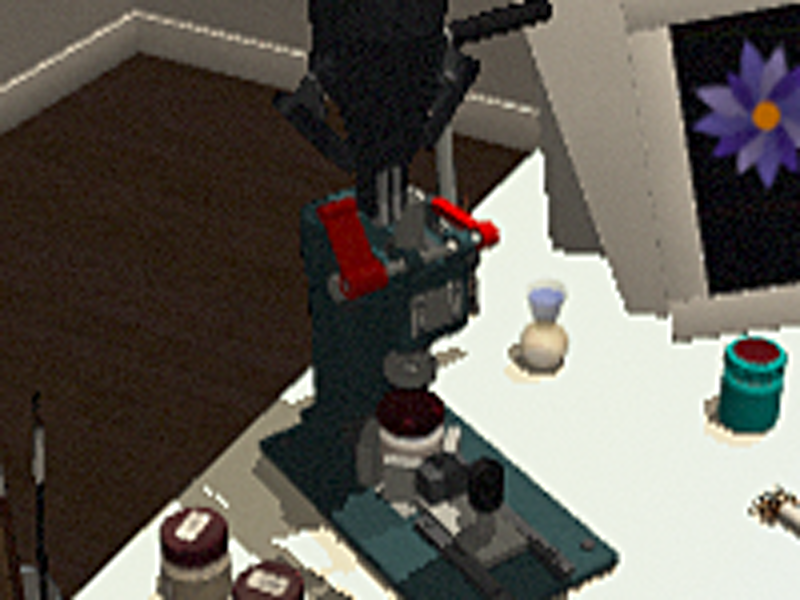

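The tab at (337,205) has not moved. The fingertips, at about (385,215), slipped past without contact. I'll check the geometry by projection and depth.

Run:
```python
from h import *
for c in ('side','scene'):
    k=eyes.get_calibration(c);K,R,t=k['intrinsics'],k['R'],k['t']
    def pr(p): q=K@(R@(M@np.array(p)+P)+t);return (q[:2]/q[2]).round(1),q[2].round(0)
    print(c,'tcp',pr([-56.3,56.5,247]),'tab',pr([-5,56,253]),'hinge',pr([-35,56,218]))
    p,d=eyes.snapshot(c);hsv=cv2.cvtColor(p,cv2.COLOR_RGB2HSV)
    m=((hsv[...,0]<6)|(hsv[...,0]>174))&(hsv[...,1]>200)&(hsv[...,2]>70)
    n,l,stt,cen=cv2.connectedComponentsWithStats(m.astype(np.uint8))
    for i in range(1,n):
        if stt[i,4]<40: continue
        v,u=np.nonzero((l==i)&(d>0));z=d[v,u];X=(np.linalg.inv(K)@np.stack([u*z,v*z,z])).T
        W=((X-t)@R-P)@M
        print(i,stt[i],'lo',np.percentile(W,3,0).round(),'med',np.median(W,0).round(),'hi',np.percentile(W,97,0).round())
```

```text
side tcp (array([295.5, 193.9]), np.float64(981.0)) tab (array([284.6, 182.6]), np.float64(1012.0)) hinge (array([291.3, 200. ]), np.float64(1011.0))
1 [308 179  17  12  50] lo [ -38. -991. -763.] med [ -9. -35. 221.] hi [1388.  -31.  226.]
2 [279 180  18  25 214] lo [-42.  46. 216.] med [-21.  59. 236.] hi [ -5.  69. 259.]
8 [317 294  14  10  60] lo [-241.   82.   62.] med [-227.   93.   64.] hi [-214.  103.   67.]
scene tcp (array([313.5, 178.5]), np.float64(1079.0)) tab (array([329.6, 172. ]), np.float64(1103.0)) hinge (array([320.2, 186.8]), np.float64(1103.0))
1 [317 170  16  19 107] lo [-42.  43. 221.] med [-23.  53. 238.] hi [ -8.  64. 258.]
2 [340 193  21  10  81] lo [-40. -45. 214.] med [-23. -41. 221.] hi [ 17. -34. 227.]
```

Run:
```python
from h import *
for c in ('side','scene'):
    k=eyes.get_calibration(c);K,R,t=k['intrinsics'],k['R'],k['t']
    p,d=eyes.snapshot(c)
    v,u=np.mgrid[0:400,0:640];z=d;X=np.stack([u*z,v*z,z],-1).reshape(-1,3)@np.linalg.inv(K).T
    W=(((X-t)@R-P)@M)
    g=(abs(W[:,0]+56)<35)&(abs(W[:,1]-56)<35)&(W[:,2]>225)&(W[:,2]<330)&(d.reshape(-1)>0)
    w=W[g];red=(p.reshape(-1,3)[g].astype(int)@[1,-1,-1])>30
    w=w[~red]
    for lo in range(225,300,6):
        q=w[(w[:,2]>=lo)&(w[:,2]<lo+6)]
        if len(q): print(c,lo,len(q),q.min(0).round(),q.max(0).round())
```

```text
side 225 4 [-39.  21. 226.] [-33.  25. 226.]
side 273 15 [-67.  46. 273.] [-49.  65. 279.]
side 279 22 [-67.  43. 279.] [-47.  70. 285.]
side 285 31 [-68.  44. 285.] [-52.  72. 291.]
side 291 27 [-68.  44. 291.] [-49.  71. 297.]
side 297 32 [-68.  44. 297.] [-49.  72. 303.]
scene 225 5 [-33.  24. 225.] [-24.  69. 229.]
scene 231 3 [-27.  42. 232.] [-22.  67. 234.]
scene 237 1 [-26.  61. 239.] [-26.  61. 239.]
scene 273 14 [-68.  48. 274.] [-46.  61. 278.]
scene 279 18 [-70.  42. 280.] [-51.  61. 285.]
scene 285 22 [-68.  42. 285.] [-52.  62. 290.]
scene 291 20 [-70.  41. 291.] [-52.  59. 296.]
scene 297 28 [-70.  41. 297.] [-50.  61. 303.]
```

Depth shows the real fingertips ending about 26 mm short of the reported TCP. That also explains the knob being gripped by its rounded top. I'll go back over the tab and repeat 26 mm lower.

apply_moves:
  rows:
    - [0, 0, -10, 0, 0, 0]
    - [-30, 0, 0, 0, 0, 0]
    - [-30, 0, 0, 0, 0, 0]
    - [-30, 0, 0, 0, 0, 0]
    - [0, 0, 0, 0, 0, 0]

```text
time: 13.98
tool_pos: [642.6, -164.1, 256.3]
tcp_rot: [-180.0, -0.0, 152.0]
ft_force: [-0.1, 0.6, 0.1]
finger_gap: 0.1
grip_force: 0.0
```

apply_moves:
  rows:
    - [0, 0, 18, 0, 0, 0]
    - [0, 0, 18, 0, 0, 0]
    - [10, 0, 0, 0, 0, 0]
    - [10, 0, 0, 0, 0, 0]
    - [8, 0, 0, 0, 0, 0]

```text
time: 14.6
tool_pos: [617.8, -150.3, 223.2]
tcp_rot: [180.0, 0.3, 152.0]
ft_force: [4.3, -2.5, 5.1]
finger_gap: 0.2
grip_force: 2.5
```

apply_moves:
  rows:
    - [7, 0, 0, 0, 0, 0]
    - [7, 0, 0, 0, 0, 0]
    - [7, 0, 0, 0, 0, 0]
    - [7, 0, 0, 0, 0, 0]
    - [0, 0, 0, 0, 0, 0]

```text
time: 15.22
tool_pos: [591.4, -136.4, 220.4]
tcp_rot: [-180.0, -0.1, 152.0]
ft_force: [-0.1, -0.3, 0.3]
finger_gap: 0.3
grip_force: 0.0
```

apply_moves:
  rows:
    - [7, 0, 0, 0, 0, 0]
    - [7, 0, 0, 0, 0, 0]
    - [7, 0, 0, 0, 0, 0]
    - [7, 0, 0, 0, 0, 0]
    - [6, 0, 0, 0, 0, 0]

```text
time: 15.85
tool_pos: [563.0, -121.3, 221.5]
tcp_rot: [180.0, 0.2, 152.0]
ft_force: [16.4, -7.6, 1.9]
finger_gap: -0.4
grip_force: 7.0
```

Run:
```python
from h import *
st()
snap('side','s6.png',(130,280,200,400),4)
find('catch_tab',['side']);snap('scene');find('catch_tab',['scene'])
```

```text
t 15.85 tcp [ 563.  -121.3  221.5] press [-55.   56.4 221.5] F press [18.   1.   1.9] gap -0.4 7.0
tool axes in press [[-1.0, 0.0, 0.003], [0.0, 1.0, 0.0], [-0.003, 0.0, -1.0]]
catch_tab side [([554.4, -120.0, 245.7], [-63.2, 53.6, 245.7], 0.58), ([581.9, -15.1, 3.9], [-88.1, 159.2, 3.9], 0.48)]
catch_tab scene [([550.8, -113.4, 246.6], [-69.4, 57.8, 246.6], 0.59)]
```

View pics/s6.png

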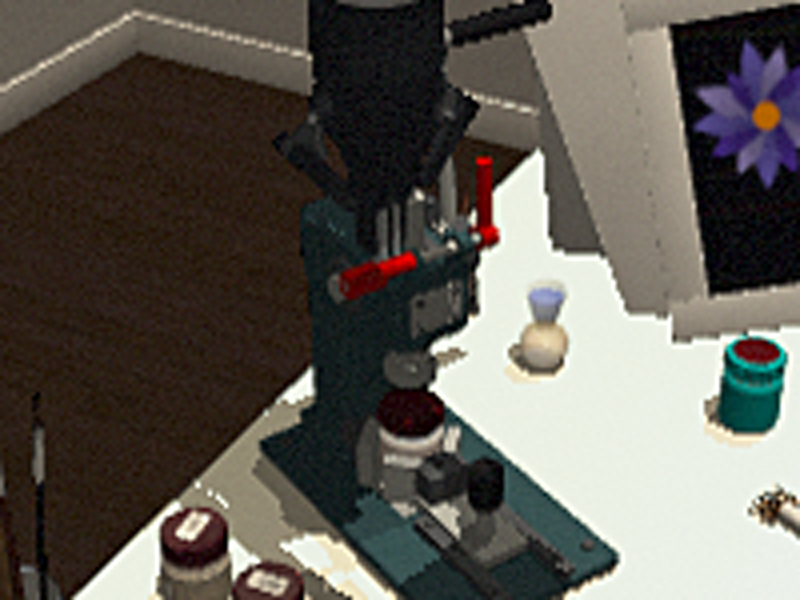

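The tab now points fully forward, at (390,270) in the crop, and stops with about 18 N; the pawl stands up at (485,190). Next: lift off, move across to the lever and turn 90°.

apply_moves:
  rows:
    - [-3, 0, -10, 0, 0, 0]
    - [0, 0, -30, 0, 0, 0]
    - [0, 0, -40, 0, 0, 0]
    - [0, 0, -40, 0, 0, 0]
    - [0, -40, 0, 0, 0, 0]

```text
time: 16.68
tool_pos: [547.7, -156.6, 345.8]
tcp_rot: [179.9, 0.3, 152.2]
ft_force: [0.1, -1.1, 0.5]
finger_gap: -0.3
grip_force: 0.0
```

apply_moves:
  rows:
    - [0, -58, 0, 0, 0, 0]
    - [0, -58, 0, 0, 0, 0]
    - [0, 0, 0, 0, 0, 0.174]
    - [0, 0, 0, 0, 0, 0.174]
    - [0, 0, 0, 0, 0, 0.174]
  fingers: 70

```text
time: 17.3
tool_pos: [491.0, -260.0, 341.2]
tcp_rot: [-180.0, -0.1, 121.7]
ft_force: [-0.4, -0.2, 0.1]
finger_gap: 70.4
grip_force: 0.0
```

apply_moves:
  rows:
    - [0, 0, 0, 0, 0, 0.174]
    - [0, 0, 0, 0, 0, 0.174]
    - [0, 0, 0, 0, 0, 0.174]
    - [0, 0, 0, 0, 0, 0.174]
    - [0, 0, 0, 0, 0, 0.174]

```text
time: 17.92
tool_pos: [491.2, -259.7, 341.2]
tcp_rot: [-179.9, -0.0, 71.9]
ft_force: [-0.2, 0.3, -0.2]
finger_gap: 70.0
grip_force: 0.0
```

apply_moves:
  rows:
    - [0, 0, 0, 0, 0, 0.179]
    - [0, 30, 0, 0, 0, 0]
    - [0, 0, 0, 0, 0, 0]
    - [0, 0, 0, 0, 0, 0]
    - [0, 0, 0, 0, 0, 0]

```text
time: 18.55
tool_pos: [517.7, -273.9, 341.3]
tcp_rot: [180.0, 0.0, 62.0]
ft_force: [-0.1, 0.4, -0.3]
finger_gap: 70.0
grip_force: 0.0
```

Run:
```python
from h import *
st()
snap('wrist');find('lever_grip',['wrist']);
snap('side','s7.png',(80,280,230,430),3);find('lever_grip',['side']);find('catch_tab',['side'])
snap('scene');find('lever_grip',['scene'])
```

```text
t 18.55 tcp [ 517.7 -273.9  341.3] press [-23.4 -99.5 341.3] F press [-0.3  0.3 -0.3] gap 70.0 0.0
tool axes in press [[0.0, 1.0, 0.0], [1.0, -0.0, -0.0], [-0.0, 0.0, -1.0]]
lever_grip wrist [([579.0, -312.8, 324.4], [49.1, -105.1, 324.4], 0.65)]
lever_grip side [([581.8, -306.4, 322.5], [48.5, -98.1, 322.5], 0.68)]
catch_tab side [([553.2, -120.8, 244.2], [-63.9, 52.4, 244.2], 0.84)]
lever_grip scene [([580.5, -310.7, 321.4], [49.4, -102.5, 321.4], 0.82), ([569.7, -385.7, -1.9], [75.1, -173.8, -1.9], 0.67), ([583.4, -13.8, 2.1], [-87.4, 161.0, 2.1], 0.39)]
```

View pics/s7.png

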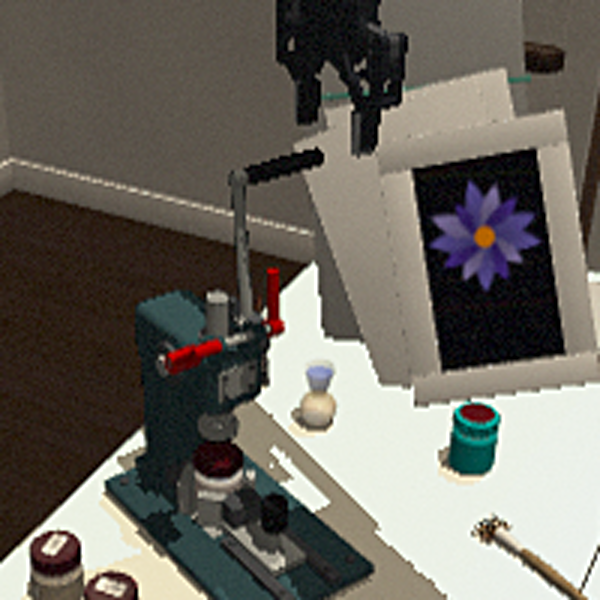

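The catch stays forward at (195,355) and the handle is free at (285,165). The open fingers are in front of and above it, so I'll move over, descend and grip.

apply_moves:
  rows:
    - [0, 36, 0, 0, 0, 0]
    - [-2, 36, 0, 0, 0, 0]
    - [0, 0, 20, 0, 0, 0]
    - [0, 0, 20, 0, 0, 0]
    - [0, 0, 20, 0, 0, 0]

```text
time: 19.52
tool_pos: [580.7, -309.8, 279.9]
tcp_rot: [-180.0, -0.0, 62.0]
ft_force: [1.1, 0.4, -0.9]
finger_gap: 70.1
grip_force: 0.0
```

apply_moves:
  rows:
    - [0, 0, 0, 0, 0, 0]
    - [0, 0, 0, 0, 0, 0]
    - [0, 0, 0, 0, 0, 0]
    - [0, 0, 0, 0, 0, 0]
    - [0, 0, 0, 0, 0, 0]
  fingers: 0
  grip_force: 50

```text
time: 20.15
tool_pos: [579.2, -309.0, 282.7]
tcp_rot: [-179.9, 0.0, 62.0]
ft_force: [-12.2, 5.8, 6.2]
finger_gap: 15.6
grip_force: 49.0
```

Run:
```python
from h import *
st()
for c in ('side','scene'):
    k=eyes.get_calibration(c);K,R,t=k['intrinsics'],k['R'],k['t']
    p,d=eyes.snapshot(c)
    if c=='side': cv2.imwrite('pics/s8.png',cv2.resize(p[80:180,280:400,::-1],None,fx=6,fy=6,interpolation=cv2.INTER_CUBIC))
    v,u=np.mgrid[0:400,0:640];X=np.stack([u*d,v*d,d],-1).reshape(-1,3)@np.linalg.inv(K).T
    W=(((X-t)@R-P)@M)
    g=(abs(W[:,0]-46)<45)&(W[:,1]<-40)&(W[:,1]>-160)&(W[:,2]>270)&(W[:,2]<380)&(d.reshape(-1)>0)
    w=W[g]
    for lo in range(282,380,6):
        q=w[(w[:,2]>=lo)&(w[:,2]<lo+6)]
        if len(q): print(c,lo,len(q),np.percentile(q,5,0).round(),np.percentile(q,95,0).round())
    find('lever_grip',[c])
```

```text
t 20.15 tcp [ 579.2 -309.   282.7] press [  47.5 -101.6  282.7] F press [-13.5  -0.6   6.2] gap 15.6 49.0
tool axes in press [[0.0, 1.0, -0.002], [1.0, -0.0, -0.0], [-0.0, -0.002, -1.0]]
side 282 10 [ 34. -50. 282.] [ 42. -43. 287.]
side 288 9 [ 36. -52. 288.] [ 42. -44. 294.]
side 294 10 [ 38. -53. 295.] [ 46. -43. 300.]
side 300 10 [ 38. -51. 300.] [ 43. -43. 305.]
side 306 18 [  33. -106.  306.] [ 44. -43. 312.]
side 312 30 [  27. -130.  312.] [ 45. -44. 318.]
side 318 59 [  28. -131.  319.] [ 45. -44. 324.]
side 324 89 [  27. -133.  324.] [ 53. -45. 330.]
side 330 61 [  28. -132.  330.] [ 59. -57. 335.]
side 336 32 [  26. -105.  336.] [ 59. -89. 341.]
side 342 26 [  27. -103.  342.] [ 63. -90. 347.]
side 348 26 [  16. -100.  349.] [ 73. -87. 354.]
side 354 50 [   8. -105.  355.] [ 76. -87. 360.]
side 360 56 [   7. -110.  360.] [ 86. -87. 366.]
side 366 30 [   3. -107.  366.] [ 85. -87. 371.]
side 372 56 [   5. -103.  372.] [ 87. -83. 378.]
side 378 18 [   5. -110.  378.] [ 87. -83. 380.]
lever_grip side [([579.6, -306.5, 326.1], [46.6, -99.2, 326.1], 0.78)]
scene 282 11 [ 35. -57
[... 183 characters left out ...]
2. -109.  307.] [ 47. -50. 312.]
scene 312 34 [  28. -135.  313.] [ 44. -51. 318.]
scene 318 67 [  26. -142.  319.] [ 47. -55. 324.]
scene 324 93 [  25. -142.  324.] [ 53. -51. 330.]
scene 330 95 [  26. -137.  330.] [ 56. -59. 335.]
scene 336 42 [  24. -114.  336.] [ 58. -98. 341.]
scene 342 45 [  24. -114.  342.] [ 59. -98. 348.]
scene 348 33 [  25. -115.  349.] [ 61. -98. 354.]
scene 354 70 [   8. -115.  355.] [ 78. -96. 360.]
scene 360 83 [   4. -115.  360.] [ 80. -93. 365.]
scene 366 56 [   3. -115.  366.] [ 86. -94. 371.]
scene 372 70 [   5. -119.  372.] [ 85. -98. 378.]
scene 378 37 [  21. -120.  378.] [ 87. -91. 380.]
lever_grip scene [([582.8, -194.5, 19.3], [-3.1, 1.2, 19.3], 0.47)]
```

View pics/s8.png

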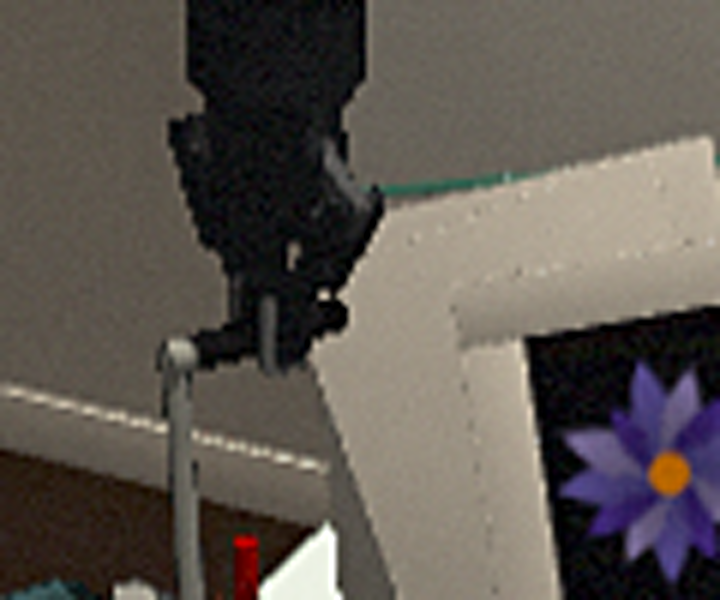

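The grip is sound: tips at about z 307 below the bar at z 324, with the finger across the bar at (270,330). I'll pull along the arc.

apply_moves:
  rows:
    - [0, -13.0, -1.0, 0, 0, 0]
    - [0, -13.1, 0.1, 0, 0, 0]
    - [0, -13.0, 1.3, 0, 0, 0]
    - [0, -12.9, 2.4, 0, 0, 0]
    - [0, 0, 0, 0, 0, 0]

```text
time: 20.98
tool_pos: [535.6, -287.0, 281.6]
tcp_rot: [179.6, 0.1, 62.0]
ft_force: [0.4, -5.3, 5.7]
finger_gap: 14.7
grip_force: 50.7
```

apply_moves:
  rows:
    - [0, -12.6, 3.5, 0, 0, 0]
    - [0, -12.3, 4.6, 0, 0, 0]
    - [0, -11.8, 5.6, 0, 0, 0]
    - [0, -11.3, 6.6, 0, 0, 0]
    - [0, 0, 0, 0, 0, 0]

```text
time: 21.6
tool_pos: [492.6, -265.0, 260.1]
tcp_rot: [179.7, 0.2, 61.9]
ft_force: [-0.6, -8.2, 2.4]
finger_gap: 15.5
grip_force: 53.3
```

Run:
```python
from h import *
st()
snap('side');find('lever_grip',['side']);find('jar',['side'])
snap('scene');find('lever_grip',['scene'])
```

```text
t 21.6 tcp [ 492.6 -265.   260.1] press [ -49.6 -103.5  260.1] F press [ 3.3 -7.5  2.4] gap 15.5 53.3
tool axes in press [[0.001, 1.0, 0.005], [1.0, -0.001, -0.003], [-0.003, 0.005, -1.0]]
lever_grip side [([497.0, -263.3, 302.4], [-46.6, -99.9, 302.4], 0.7), ([587.1, -196.8, 2.6], [1.8, 1.2, 2.6], 0.29)]
jar side [([427.7, -14.6, 1.0], [-224.5, 87.2, 1.0], 0.95), ([398.2, -393.5, 2.5], [-72.7, -261.2, 2.5], 0.9), ([350.3, -53.4, -1.8], [-274.6, 16.6, -1.8], 0.68)]
lever_grip scene [([493.7, -263.7, 301.4], [-49.3, -101.8, 301.4], 0.72)]
```

apply_moves:
  rows:
    - [0, -10.6, 7.6, 0, 0, 0]
    - [0, -10.0, 8.5, 0, 0, 0]
    - [0, -9.2, 9.3, 0, 0, 0]
    - [0, 0, 0, 0, 0, 0]
    - [0, 0, 0, 0, 0, 0]

```text
time: 22.48
tool_pos: [466.0, -251.3, 234.2]
tcp_rot: [179.8, 0.2, 61.9]
ft_force: [-2.0, -9.6, 2.0]
finger_gap: 15.2
grip_force: 55.3
```

apply_moves:
  rows:
    - [0, -4.2, 5.0, 0, 0, 0]
    - [0, -4.1, 5.1, 0, 0, 0]
    - [0, -3.7, 5.4, 0, 0, 0]
    - [0, -3.7, 5.4, 0, 0, 0]
    - [0, 0, 0, 0, 0, 0]

```text
time: 23.1
tool_pos: [453.1, -244.8, 215.3]
tcp_rot: [179.6, 0.3, 61.9]
ft_force: [-3.6, -9.9, 10.6]
finger_gap: 15.5
grip_force: 57.5
```

Run:
```python
from h import *
st()
snap('side','s9.png',(130,280,230,430),4);find('lever_grip',['side']);find('pad',['side'])
snap('scene');find('lever_grip',['scene']);find('pad',['scene'])
```

```text
t 23.1 tcp [ 453.1 -244.8  215.3] press [ -94.  -104.1  215.3] F press [  1.5 -10.4  10.6] gap 15.5 57.5
tool axes in press [[0.002, 1.0, 0.007], [1.0, -0.002, -0.005], [-0.005, 0.007, -1.0]]
lever_grip side [([454.2, -239.0, 262.2], [-95.8, -98.5, 262.2], 0.65)]
pad side [([605.9, -209.1, 174.9], [24.1, -0.9, 174.9], 0.66), ([582.2, -193.6, 72.7], [-4.1, 1.7, 72.7], 0.59), ([499.7, -152.9, 68.2], [-96.0, -1.1, 68.2], 0.44)]
lever_grip scene [([453.5, -242.8, 257.0], [-94.6, -102.2, 257.0], 0.81)]
pad scene [([585.5, -195.1, 76.8], [-0.5, 1.9, 76.8], 0.52)]
```

View pics/s9.png

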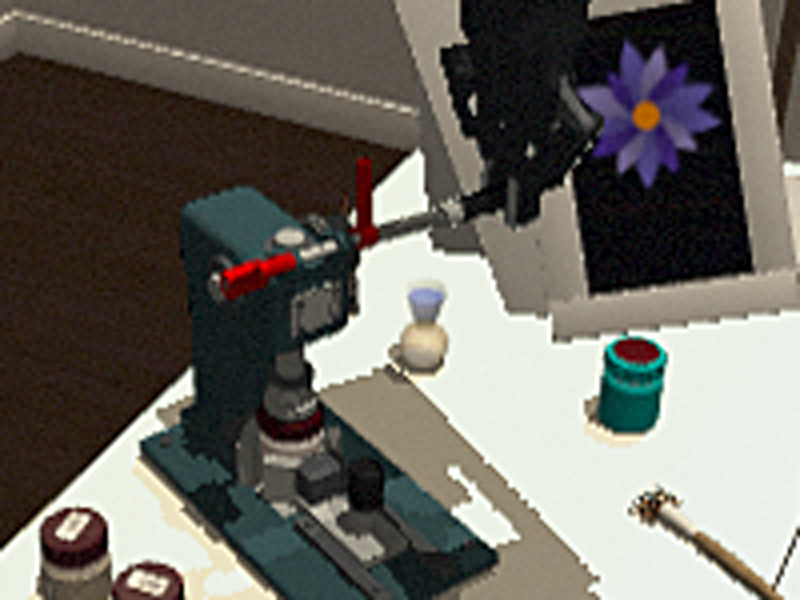

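The pad is on the lid (290,410), the catch is forward and the lever is near 1.09 rad. I'll go a little further to put the sprung pad well under pressure.

apply_moves:
  rows:
    - [0, -2.8, 4.3, 0, 0, 0]
    - [0, -2.7, 4.4, 0, 0, 0]
    - [0, -1.8, 3.5, 0, 0, 0]
    - [0, 0, 0, 0, 0, 0]
    - [0, 0, 0, 0, 0, 0]

```text
time: 24.02
tool_pos: [446.8, -241.5, 203.1]
tcp_rot: [179.6, 0.3, 61.9]
ft_force: [-3.2, -11.5, 9.6]
finger_gap: 14.9
grip_force: 58.6
```

apply_moves:
  rows:
    - [0, 0, 0, 0, 0, 0]
    - [0, 0, 0, 0, 0, 0]
    - [0, 0, 0, 0, 0, 0]
    - [0, 0, 0, 0, 0, 0]
    - [0, 0, 0, 0, 0, 0]

```text
time: 24.65
tool_pos: [446.8, -241.5, 203.1]
tcp_rot: [179.6, 0.3, 61.9]
ft_force: [-4.3, -10.6, 9.3]
finger_gap: 15.4
grip_force: 58.6
```

Run:
```python
from h import *
st()
snap('side','s10.png',(200,280,260,360),6);[find(n,['side']) for n in ('lever_grip','catch_tab','jaw_knob')]
snap('scene');[find(n,['scene']) for n in ('lever_grip','jar','pad','jar_done_a','flask')]
```

```text
t 24.65 tcp [ 446.8 -241.5  203.1] press [-101.1 -104.2  203.1] F press [  1.2 -11.4   9.3] gap 15.4 58.6
tool axes in press [[0.001, 1.0, 0.007], [1.0, -0.001, -0.005], [-0.005, 0.007, -1.0]]
lever_grip side [([443.9, -241.3, 250.5], [-103.8, -105.4, 250.5], 0.56)]
catch_tab side [([552.6, -121.2, 245.2], [-64.2, 51.7, 245.2], 0.72)]
jaw_knob side [([501.0, -155.3, 68.7], [-93.7, -2.6, 68.7], 0.84)]
lever_grip scene [([443.8, -241.4, 246.5], [-103.8, -105.5, 246.5], 0.91)]
jar scene [([400.5, -398.3, -1.7], [-68.4, -264.4, -1.7], 0.9), ([429.6, -12.5, -0.3], [-223.8, 89.9, -0.3], 0.83), ([350.8, -49.3, -0.0], [-276.1, 20.5, 0.0], 0.74)]
pad scene [([585.4, -194.3, 82.1], [-0.9, 2.6, 82.1], 0.53)]
jar_done_a scene [([662.1, -40.2, 3.0], [-5.5, 174.6, 3.0], 0.84), ([584.6, -19.5, -2.1], [-83.7, 156.5, -2.1], 0.79)]
flask scene [([569.1, -386.3, -3.0], [74.8, -174.6, -3.0], 0.68)]
```

View pics/s10.png

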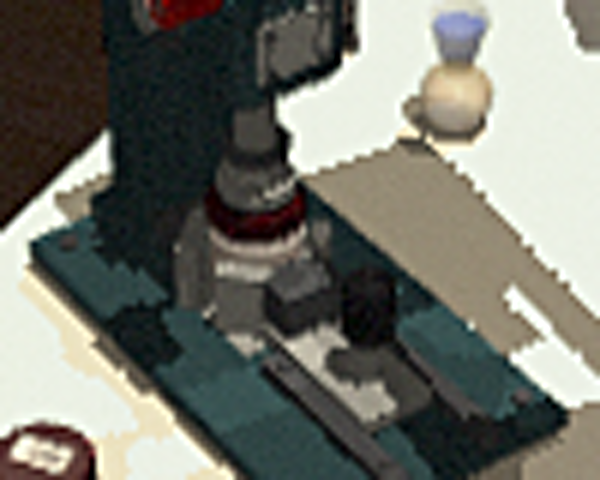

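The pad sits flat on the closed lid at (255,190) and the jaw is still clamped on the jar. The lever is steady at about 1.19 rad and the neighbouring jars and flask have not moved, so I'm handing in.

```bash
python3 -c "
from bench import job;print(job.hand_in())"
```

```text
the job is handed in; nothing more can be done
None
```

I clamped the jar with about 35 N on the knob, flipped the catch fully forward, and pulled the lever to about 1.19 rad (the lid is home at about 1.0); I handed in at 24.7 s still gripping the handle, with the two other jars and the flask where they stood.

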